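# Eject the trimmed block and chill it

## Task

The pink tissue block in the trimming holder has been trimmed and must be chilled before sectioning. Turn the holder's rotary handle from locked to open until it snaps home, push the ejector tab behind the pink block all the way so that the block slides out, then pick the block up and set it down, not dropped, flat with its wax side up on the cold plate, in a clear spot where it touches no other block. Then turn the handle back to locked so that the yellow block stays held; leave the yellow block, the chilled blocks and everything else where they are.

Things in the scene. Friction and masses are not known exactly. Their poses are not given: they have to be found in the camera images.
- trim_holder: Block trimming holder, fixed, blue body with bright steel rails: 120 mm wide (y), x = -40 to 75 mm. Origin at bench level, z up; -x is the exit side, roughly towards the robot. Two bays along x, centre lines at y = +32 (left) and -32 mm (right), floor z = 24 mm. A fixed dial, radius 24 mm, top z = 44 mm, lies under the handle.
- handle (a joint): Angle of the holder's rotary handle, rad: 0 = locked (gate up), 1.2 = open (gate down, bar along the holder's x). Grows anticlockwise seen from above. A spring detent pulls it to the nearer end (it tips over at 0.6), so let go it stays there; turning takes about 0.1 N m.
- handle_grip (a point): Centre of the black grip bar on the handle's vertical axis: holder x = -5, y = 0, z = 60.5 mm. The bar is 50 mm long, 12 thick, 20 high (z = 50.5 to 70.5 mm); nothing else near it is above 60 mm. The point turns with the handle; the bar's length points along the holder's x axis turned by (joint value - 1.2), that is the point's x axis turned by -1.2 rad about z.
- ejector_left (a joint): Travel of the left ejector slide (holder y = +32 mm), m: 0 = at rest, 0.036 = pushed fully to the holder's -x, against a stop. Spring: 2.4 N at rest, 6.4 N at full travel; it returns when let go. Its nose rests about 1 mm behind the block: full travel leaves the block about 35 mm out.
- ejector_right (a joint): The same for the right ejector slide (holder y = -32 mm).
- tab_left (a point): Centre of the rear (+x) face of the left ejector's black upright thumb tab: at rest at holder x = 57, y = +32, z = 52 mm; axes as the holder's, moves with the slide. The tab is 22 mm wide (y), 7 thick, z = 41 to 60 mm, with a free space of at least 40 mm behind it. Push it along the holder's -x.
- tab_right (a point): The same for the right ejector's tab: at rest at holder x = 57, y = -32, z = 52 mm.
- bay_left (a point): Where a block's origin rests in the left bay, on the floor: holder x = -10, y = +32, z = 24 mm. Cheeks 30 mm apart and 6 mm thick, x = -31 to 72 mm, up to z = 34.5 mm, stand level with the block's top, so it cannot be gripped here; a steel claw (x = 6.5 to 13 mm, up to z = 36 mm) holds down its rear end.
- bay_right (a point): The same for the right bay: holder x = -10, y = -32, z = 24 mm.
- gate_top (a point): Top edge of the steel gate, on the holder's centre line at x = -34 mm: a 4 mm plate (x = -36 to -32 mm) with a 14 mm wide finger in front of each bay. Top at z = 33 mm when locked, so that no block can come out; it sinks to z = 21 mm, under the bay floor, as the handle is turned open.
- rest_left (a point): On top of the rest tongue in front of the left bay: holder x = -50, y = +32, z = 24 mm. The tongue, 16 mm wide, x = -70 to -36.5 mm, carries the ejected block. Its sides are free, so fingers can pass down on both sides of the block to z = 12 mm: grip it here across its 28 mm width and lift straight up.
- rest_right (a point): The same in front of the right bay: holder x = -50, y = -32, z = 24 mm.
- pink_block: Tissue block with a pink cassette base, about 20 g, locked at the start in either bay. Base 28 (x) x 40 (y) x 6 mm, on it the pale wax block 24 x 30 mm, up to z = 11 mm. Origin: centre of the underside, z up (wax side). In the bay its y axis lies along the holder's x; fully ejected its centre is at holder x = -45 mm, resting at z = 24 mm.
- yellow_block: The same kind of block with a yellow base, in the other bay; it must stay there.
- cold_plate: Flat bench cold plate, white with an aluminium top, 210 (x) x 150 (y) mm, fixed. Origin: centre of its underside on the bench; top at z = 18 mm; a white rim 5 mm wide stands 3.5 mm above the top, leaving 200 x 140 mm inside.
- chilled_block_1: White tissue block, same shape as the pink one (28 x 40 x 11 mm, origin centre of underside), lying on the cold plate; leave it.
- chilled_block_2: The same, a second white block on the cold plate.
- gooseneck_lamp: Fixed lamp over the fixed water bath that lies between holder and cold plate. Robot frame: bath x = 0.23 to 0.60 m, y = -0.16 to 0.25 m, top z = 0.13 m; lamp head x = 0.42 to 0.53 m, y = -0.02 to 0.17 m, z = 0.18 to 0.26 m; its neck runs back from there below z = 0.22 m. From x = 0.75 m on stands a log book 0.46 m high.
- mount_bottle: Pale translucent reagent bottle with a white cap, 44 mm diameter, 97 mm high, beside the holder; origin centre of underside. Bystander.
- timer: White bench timer, 18 (x) x 64 (y) x 50 mm, standing behind the holder; origin centre of underside. Bystander.
- forceps: Steel forceps lying on the bench right of the holder, 17 (x) x 134 (y) x 7 mm; origin centre of underside. Bystander.
- dropper_bottle: Brown bottle with black cap, 34 mm diameter, 82 mm high, beside the cold plate; origin centre of underside. Bystander.
- jar: Square clear staining jar with lilac content and lid, 61 x 61 x 94 mm, behind the cold plate; origin centre of underside. Bystander.

How it is judged (in metres and radians):
On the way, in this order (a step that is already met when the one before it is completed fails the run):
1. the handle is turned fully open (over 1.1 rad) with both blocks still in their bays (value of joint handle above 1.1 rad and x of each of pink_block, yellow_block in the frame of trim_holder above -0.014 m and z of each of pink_block, yellow_block in the frame of trim_holder below 0.027 m and angle between each of pink_block, yellow_block's own z axis and vertical below 0.1 rad), for 0.1 s.
2. the ejector behind the pink block is pushed over 31 mm with the handle open and the pink block, not gripped, stands at least 28 mm out (((y of pink_block in the frame of trim_holder above 0.01 m and value of joint ejector_left above 0.031 m) or (y of pink_block in the frame of trim_holder below -0.01 m and value of joint ejector_right above 0.031 m)) and x of pink_block in the frame of trim_holder between -0.068 and -0.038 m and z of pink_block in the frame of trim_holder below 0.028 m and contact force between the fingers and pink_block below 0.2 N and value of joint handle above 1.1 rad), for 0.05 s.
3. the pink block rests flat on the cold plate while the fingers still touch it (set down, not dropped) (x of pink_block in the frame of cold_plate between -0.088 and 0.088 m and y of pink_block in the frame of cold_plate between -0.058 and 0.058 m and z of pink_block in the frame of cold_plate between 0.015 and 0.021 m and angle between pink_block's own z axis and vertical below 0.08 rad and contact force between the fingers and pink_block above 0.3 N and linear speed of pink_block below 0.03 m/s), for 0.05 s.
At the end, for the whole second after the job is handed in: Pink block flat (0.08 rad), wax up, at rest on the cold plate, centre inside 176 x 116 mm about the plate's centre, touching no chilled block; handle locked (under 0.1 rad), both ejectors sprung back (under 3 mm), yellow block still in its bay (under 6 mm moved) (x of pink_block in the frame of cold_plate between -0.088 and 0.088 m and y of pink_block in the frame of cold_plate between -0.058 and 0.058 m and z of pink_block in the frame of cold_plate between 0.015 and 0.021 m and angle between pink_block's own z axis and vertical below 0.08 rad and linear speed of pink_block below 0.01 m/s and contact force between pink_block and chilled_block_1 below 0.02 N and contact force between pink_block and chilled_block_2 below 0.02 N and value of joint handle below 0.1 rad and value of joint each of ejector_left, ejector_right below 0.003 m and x of yellow_block in the frame of trim_holder above -0.014 m and z of yellow_block in the frame of trim_holder below 0.027 m and angle between yellow_block's own z axis and vertical below 0.1 rad).
It fails at once if the yellow block is moved more than 6 mm (distance of yellow_block from where it was at the start of the episode above 0.006 m).
It fails at once if a chilled block is moved more than 6 mm (distance of any of chilled_block_1, chilled_block_2 from where it was at the start of the episode above 0.006 m).
It fails at once if a bystander (mounting bottle, timer, forceps, dropper bottle, staining jar) is moved more than 15 mm or tipped (distance of any of mount_bottle, timer, forceps, dropper_bottle, jar from where it was at the start of the episode above 0.015 m or angle between any of mount_bottle, timer, forceps, dropper_bottle, jar's own z axis and vertical above 0.3 rad).
It also fails if it takes over 72 s, if anything falls off the work surface, if the arm or the gripper's body presses on something with over 40 N, if the wrist force passes 120 N, or if a joint passes its speed limit or range.

## Robot

A 6-joint arm with a two-finger parallel gripper is mounted at the origin on a cart in front of the work surface, level with it; the furniture and walls round the work are solid. World frame = base frame: x ahead of the robot, y to its left, z up, the work surface at z = 0. Lengths are in m, angles in degrees, forces in N, time in s.
With the tool pointing down it reaches from about 0.35 to 0.8 m from the base axis. Payload 7.3 kg.
Tool frame: the origin (TCP) lies midway between the tips of the shut fingers; the grasp point (between the pads) lies 19 mm behind it; z points along the fingers, y is the line along which they close (so a half turn about z gives the same grasp; the last joint's range is limited). The gripper opens to 85 mm and grips with 20 to 120 N. Pads are 22 mm wide; open, the fingers measure 114 mm over their backs; the gripper's body (76 mm by 85 mm) begins 54 mm behind the grasp point. The pads swing forward as they close: fully open they stand 13 mm farther back than shut.
Start: joints at [59.759, 19.595, 87.324, -0, 73.075, -8.365], TCP at [0.196, 0.487, 0.231] pointing down, gripper open.
Joint ranges: [-145.02, 145.02], [-44.19, 115.74], [2.07, 154.8], [-57.11, 237.11], [16.16, 152.29], [-177.93, 177.93]. Speed limits (degrees/s): [147.25, 147.25, 180, 180, 180, 180].

## Interface

Orientations are given as [roll, pitch, yaw] about the fixed x, y, z axes, in that order (R = Rz(yaw) Ry(pitch) Rx(roll)).
In Python, from bench import readout, cams, workorder gives the robot as it stands. The module is installed in compiled form; this text tells all that it offers.
- The arm moves only by the tool move_arm, never from a script. Its argument "rows" is a list of rows, each a list of 3 entries, a list of its own where there are three numbers: the shift along the world's x, y, z in mm, then the turn about the world's z in degrees, then the opening, from -1 (shut) to 1 (fully open). In form: [[[tx, ty, tz], yaw, jaw], ...]. A call has exactly 8 rows; each row shifts and turns the commanded pose from where the row before left it; what a row does not reach is not made up. A row lasts 1/12 s, in which the tool goes at most 41.7 mm and 7.16 degrees, less where a joint would pass 70% of its speed; a pose out of reach is approached as far as the arm can. A call with a gripper value outside its range is refused whole. The fingers move at their own pace and stop on an object; the grip force is fixed at half the most. Time passes only in rows, so rows that do not move let the fingers close, or fill a call up. It gives the time, the measured TCP pose, the force, the opening and the grip force at its end, in the units of the state.
- readout.state(): the state, without advancing time (a new reading comes with each control period).
- cams.snapshot(name): name is "scene" or "top" or "wrist"; returns (picture, depth): 400x640x3 uint8, red, green, blue; 400x640 float32, m along the optical axis (not along the pixel's ray), 0 where there is no reading.
- cams.camera_model(name): a dict with "intrinsics" (3x3 intrinsics, pixels), "camera_from_world" (4x4, takes a point from world to camera coordinates). Camera axes: x right, y down, z forward; pixel columns grow to the right and rows downward; lengths in m; the calibration is good to about 2 mm. A picture is of the moment at which its call begins: read the wrist's pose just before it. camera_model takes no time and is no camera call; for the wrist camera it gives the pose at the moment of the call.
- workorder.job_done(): hands the job in; it is judged then, once.
The state is a dict: "time_s": time; "joint_pos": joint angles; "qd": joint speeds; "tau": joint torques, N m; "tool_pos": TCP position; "eef_rot": TCP orientation; "contact_force": force on the tool from outside, world axes, zero at the start; "torque": the same for the moment, N m; "opening": finger opening in m; "gripper_force": force on a finger pad.
Only numpy, scipy, OpenCV 4.12 (cv2) and the standard library are available. Lean on these libraries where they do the work, as an engineer would, in place of code of your own. Each camera call takes 0.05 s, during which the arm holds its last target. There are 200 camera calls.

## Working session

There is one attempt and no reset: what is moved stays moved. The work goes in short steps, Python scripts to look and compute and a tool call to move; the robot and the scene stay as the last step left them, time stands still between calls to the robot, and variables do not carry over. Pictures are saved under pics/ and viewed, at most 10 in all, crops included, and the job is handed in when it is done.

Besides the shell and the picture viewer there is one more tool, called as name(argument=value, ...) on one line, values as JSON. move_arm: Moves the arm, as the interface text tells. Its arguments: {"type":"object","properties":{"rows":{"type":"array","items":{"type":"array"}}},"required":["rows"]}

```bash
mkdir -p pics
cat > h.py <<'E'
import numpy as np, cv2
from bench import readout, cams, workorder
def snap(n,f=None):
    m=cams.camera_model(n); p,d=cams.snapshot(n)
    if f: cv2.imwrite('pics/'+f,cv2.cvtColor(p,cv2.COLOR_RGB2BGR))
    return p,d,m
def ray(m,uv,z):
    K=np.array(m["intrinsics"]);T=np.array(m["camera_from_world"]);R=T[:3,:3];c=-R.T@T[:3,3]
    uv=np.atleast_2d(np.asarray(uv,float)); d=(np.linalg.inv(K)@np.c_[uv,np.ones(len(uv))].T).T@R
    return c+d*((z-c[2])/d[:,2])[:,None]
def cloud(m,d):
    K=np.array(m["intrinsics"]);T=np.array(m["camera_from_world"]);R=T[:3,:3]
    v,u=np.mgrid[:d.shape[0],:d.shape[1]]
    P=np.stack([(u-K[0,2])/K[0,0]*d,(v-K[1,2])/K[1,1]*d,d],-1)
    W=(P-T[:3,3])@R; W[d==0]=np.nan
    return W
E
python3 - <<'E'
from h import *
for n in("scene","top","wrist"):
    p,d,m=snap(n,n+'0.png'); np.savez(n+'0.npz',p=p,d=d,K=m["intrinsics"],T=m["camera_from_world"])
    T=np.array(m["camera_from_world"]); print(n,-T[:3,:3].T@T[:3,3],T[:3,:3].round(2).tolist())
E
```

```text
scene [-0.02630585 -1.18427646  0.98684078] [[0.9, -0.43, 0.01], [-0.24, -0.53, -0.81], [0.36, 0.73, -0.58]]
top [ 0.21207896 -0.03503471  1.56237068] [[0.05, -1.0, 0.0], [-0.98, -0.05, -0.2], [0.2, 0.01, -0.98]]
wrist [0.11803585 0.51814236 0.37326794] [[0.37, 0.93, -0.0], [0.88, -0.35, 0.32], [0.3, -0.12, -0.95]]
```

View pics/top0.png

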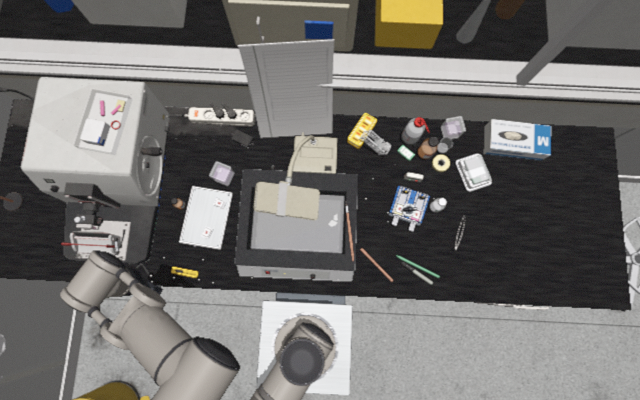

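View pics/scene0.png

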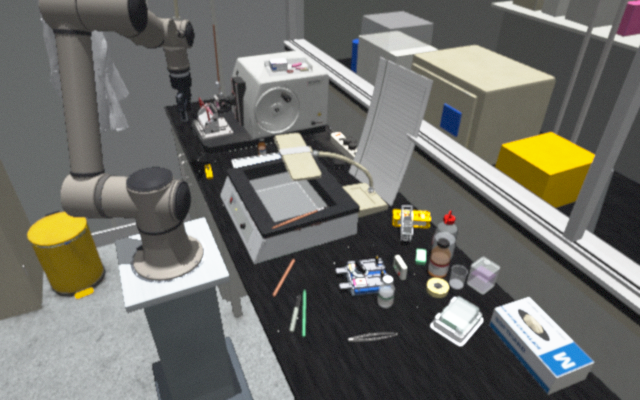

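View pics/wrist0.png

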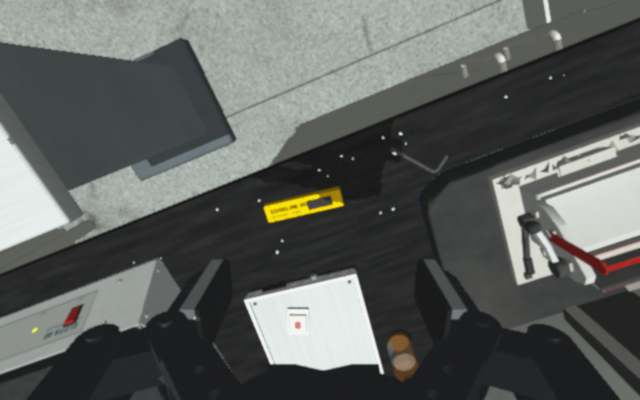

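The top view shows the cold plate at about (206,217) with white blocks near (218,203) and (208,231). The holder is at about (409,205), with mount bottle (438,204), timer (414,177) and forceps (460,232). The scene view shows the holder near (362,277). The wrist view shows only the near part of the plate.

Run:
```python
from h import *
t=np.load('top0.npz'); m=dict(intrinsics=t['K'],camera_from_world=t['T']); p=t['p']
s=np.load('scene0.npz')
a=cv2.resize(p[165:250,375:475],None,fx=5,fy=5,interpolation=cv2.INTER_CUBIC)
b=cv2.resize(s['p'][240:325,325:425],None,fx=3,fy=5*1.0,interpolation=cv2.INTER_CUBIC)
cv2.imwrite('pics/crop1.png',np.hstack([a,b])[:,:,::-1])
W=cloud(m,t['d'])
for n,u,v in[('holder',408,205),('bottle',438,204),('timer',414,177),('forceps',460,232),('plate',190,230),('dropper',178,204),('jar',222,174),('cb1',218,203),('cb2',208,231)]:
    print(n,ray(m,[u,v],.03)[0].round(3),W[v,u].round(3))
hsv=cv2.cvtColor(p,cv2.COLOR_RGB2HSV)
w=W.copy()
msk=((hsv[...,0]>95)&(hsv[...,0]<125)&(hsv[...,1]>110)).astype(np.uint8); msk[:,:370]=0;msk[:,450:]=0;msk[:170]=0;msk[240:]=0
q=np.argwhere(msk)[:,::-1]; print(len(q),cv2.minAreaRect(ray(m,q,.03)[:,:2].astype(np.float32)))
pl=((hsv[...,1]<40)&(hsv[...,2]>180)).astype(np.uint8); n,l,st,c=cv2.connectedComponentsWithStats(pl)
k=l[225,190]; q=np.argwhere(l==k)[:,::-1]; print(len(q),cv2.minAreaRect(ray(m,q,.02)[:,:2].astype(np.float32)))
print(readout.state())
```

```text
holder [ 0.513 -0.35   0.03 ] [ 0.509 -0.347  0.048]
bottle [ 0.522 -0.46   0.03 ] [ 0.512 -0.447  0.076]
timer [ 0.619 -0.372  0.03 ] [ 0.614 -0.367  0.05 ]
forceps [ 0.423 -0.538  0.03 ] [ 0.427 -0.547  0.003]
plate [0.381 0.434 0.03 ] [0.383 0.44  0.011]
dropper [0.474 0.489 0.03 ] [0.468 0.477 0.064]
jar [0.595 0.339 0.03 ] [0.583 0.328 0.076]
cb1 [0.485 0.343 0.03 ] [0.485 0.343 0.031]
cb2 [0.381 0.369 0.03 ] [0.381 0.371 0.023]
174 ((0.5181657075881958, -0.35533058643341064), (0.12663722038269043, 0.10620476305484772), 73.7216567993164)
2353 ((0.43382030725479126, 0.38545316457748413), (0.15163013339042664, 0.21030347049236298), 83.36543273925781)
{'time_s': 0.15, 'joint_pos': array([ 5.97617680e+01,  1.96298834e+01,  8.73620833e+01,  2.41549242e-04,
        7.30745903e+01, -8.36712979e+00]), 'qd': array([-0.0986645 , -0.07789591, -0.17992529, -0.02295173,  0.07895053,
        0.03094977]), 'tau': array([ 1.21940331e-03, -4.33907676e+01, -2.46147072e+01, -1.38534238e-04,
        5.69320997e-03,  3.87056480e-05]), 'tool_pos': array([0.19542599, 0.48697196, 0.23077759]), 'eef_rot': array([-1.79934185e+02, -9.91362124e-03,  1.58128822e+02]), 'contact_force': array([ 0.60102551, -0.19903418, -0.13942276]), 'torque': array([ 0.02168366,  0.00977226, -0.01437996]), 'gripper_force': 0.0, 'opening': 0.08526335362886275}
```

View pics/crop1.png

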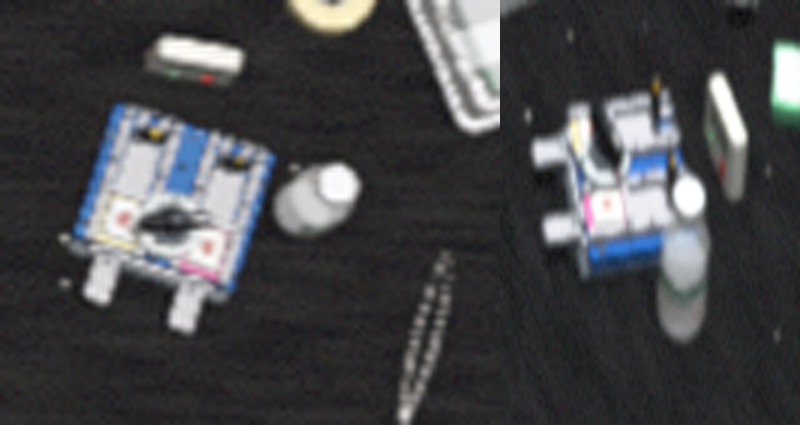

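The enlarged crop shows the pink block in the right bay (near the mount bottle) and the yellow one in the left. The holder is at yaw about −16°, with the handle across it (locked). I'll take a wrist look at the plate first.

move_arm(rows=[[[10, 0, 40], 0, 1], [[30, -10, 30], 0, 1], [[35, -12, 30], 0, 1], [[35, -12, 30], 0, 1], [[35, -12, 0], 0, 1], [[35, -12, 0], 0, 1], [[35, -12, 0], 0, 1], [[10, -6, 0], 0, 1]])

```text
time_s: 0.82
tool_pos: [0.4147, 0.4126, 0.3513]
eef_rot: [-179.9, 0.1, 157.9]
contact_force: [0.4, -0.1, -0.7]
opening: 0.0854
gripper_force: 0.0
```

Run:
```python
from h import *
s=readout.state(); print(s['tool_pos'],s['eef_rot'])
p,d,m=snap('wrist','w1.png'); W=cloud(m,d); np.savez('w1.npz',p=p,d=d,K=m["intrinsics"],T=m["camera_from_world"])
z=W[...,2]; 
for lo,hi in((.012,.0195),(.026,.034)):
    q=(z>lo)&(z<hi)&(W[...,1]>.28)&(W[...,1]<.5)&(W[...,0]<.56)
    n,l,st,c=cv2.connectedComponentsWithStats(q.astype(np.uint8))
    for k in range(1,n):
        if st[k,4]>300: P=W[l==k]; print(lo,st[k],cv2.minAreaRect(P[:,:2].astype(np.float32)),np.median(P[:,2]))
```

```text
[0.41471481 0.41255398 0.3512694 ] [-1.79922230e+02  5.59795979e-02  1.57907617e+02]
0.012 [262   0  67  28 715] ((0.23534707725048065, 0.4433608055114746), (0.09107057750225067, 0.021620962768793106), 82.05609130859375) 0.013073429442016017
0.012 [  247    85   126   150 10434] ((0.4363788366317749, 0.38574981689453125), (0.14177289605140686, 0.2019048035144806), 83.73844146728516) 0.01808434638167085
0.026 [283 123  17  21 324] ((0.3794039487838745, 0.3769843876361847), (0.023186642676591873, 0.02870049700140953), 66.5252914428711) 0.029003250372857912
```

View pics/w1.png

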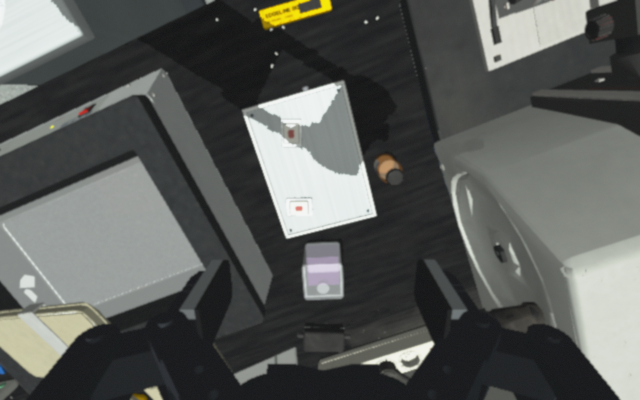

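The wrist picture shows the plate with blocks at pixels (291,133) and (299,208) and the upper and right part free. The dropper is at (388,170) and the jar at (323,270). Now over to the holder at a safe height.

move_arm(rows=[[[0, -36, 10], 0, 1], [[0, -40, 0], 0, 1], [[0, -40, 0], 0, 1], [[0, -40, 0], 0, 1], [[0, -40, 0], 0, 1], [[0, -40, 0], -7, 1], [[0, -40, 0], -7, 1], [[0, -40, 0], -7, 1]])

```text
time_s: 1.53
tool_pos: [0.4093, 0.0977, 0.3625]
eef_rot: [180.0, -0.0, 136.8]
contact_force: [0.9, -0.4, -0.0]
opening: 0.085
gripper_force: 0.0
```

move_arm(rows=[[[8, -40, 0], -7, 0.5], [[8, -40, 0], -7, 0.0], [[8, -40, 0], -7, 0], [[8, -40, 0], -7, 0], [[8, -40, 0], -7, 0], [[8, -40, 0], -7, 0], [[8, -40, 0], 0, 0], [[8, -40, 0], 0, 0]])

```text
time_s: 2.2
tool_pos: [0.4744, -0.2224, 0.3624]
eef_rot: [180.0, -0.0, 95.1]
contact_force: [0.5, 0.6, 0.7]
opening: 0.0425
gripper_force: 0.0
```

move_arm(rows=[[[8, -40, 0], 0, 0], [[8, -38, 0], 0, 0], [[0, 0, -20], 0, 0], [[0, 0, -30], 0, 0], [[0, 0, -30], 0, 0], [[0, 0, -30], 0, 0], [[0, 0, 0], 0, 0], [[0, 0, 0], 0, 0]])

```text
time_s: 2.87
tool_pos: [0.4902, -0.2982, 0.2518]
eef_rot: [-179.9, -0.1, 95.2]
contact_force: [1.1, -0.4, 0.6]
opening: 0.0429
gripper_force: 0.0
```

Run:
```python
from h import *
s=readout.state(); print(s['tool_pos'],s['eef_rot'],s['opening'])
p,d,m=snap('wrist','w2.png'); np.savez('w2.npz',p=p,d=d,K=m["intrinsics"],T=m["camera_from_world"])
```

```text
[ 0.49017328 -0.29820262  0.25177556] [-1.79871424e+02 -1.46179485e-01  9.51599001e+01] 0.042928684594271405
```

View pics/w2.png

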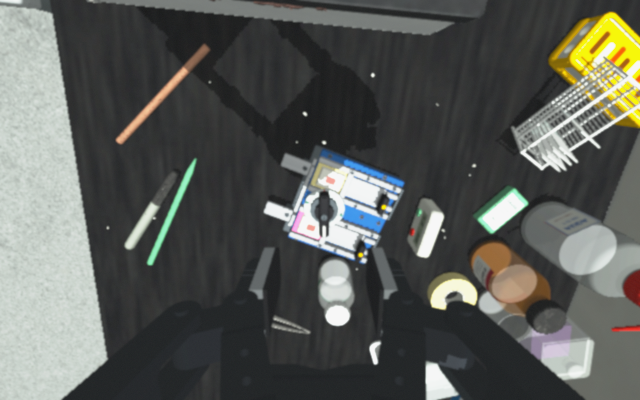

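The wrist view shows the holder around (345,205), its handle bar upright at (323,212), tabs at (385,200) and (360,256), tongues at (295,162) and (277,210), the bottle at (336,295) and the timer at (426,228).

Run:
```python
from h import *
t=np.load('w2.npz'); m=dict(intrinsics=t['K'],camera_from_world=t['T']);p=t['p'];W=cloud(m,t['d'])
hsv=cv2.cvtColor(p,cv2.COLOR_RGB2HSV)
roi=np.zeros(p.shape[:2],bool); roi[140:270,255:412]=1
z=W[...,2]; dark=hsv[...,2]<70
def comps(q,mn=8):
    n,l,st,c=cv2.connectedComponentsWithStats(q.astype(np.uint8))
    for k in range(1,n):
        if st[k,4]>=mn:
            P=W[l==k]; print('  px',c[k].round(1),st[k,4],'med',np.median(P,0).round(4),[np.round(v,4) for v in cv2.minAreaRect(P[:,:2].astype(np.float32))])
print('bar');comps(roi&(z>.064)&(z<.08)&dark)
print('tabs');comps(roi&(z>.05)&(z<.063)&(W[...,0]>.53))
print('tong');comps(roi&(z>.019)&(z<.029)&(W[...,0]<.47)&(hsv[...,2]>120))
print('pink');comps(roi&(hsv[...,0]>140)&(hsv[...,0]<172)&(hsv[...,1]>50))
print('yellow');comps(roi&(hsv[...,0]>20)&(hsv[...,0]<35)&(hsv[...,1]>40)&(hsv[...,2]>150))
B=roi&(hsv[...,0]>95)&(hsv[...,0]<125)&(hsv[...,1]>120)
P=W[B&(z>.02)];print('blue',len(P),cv2.minAreaRect(P[:,:2].astype(np.float32)),np.percentile(P[:,2],[5,50,95]))
A=roi&(z>.008); A=cv2.morphologyEx(A.astype(np.uint8),cv2.MORPH_OPEN,np.ones((5,5)));
```

```text
bar
  px [323.3 208.6] 236 med [ 0.4935 -0.3387  0.0699] [array([ 0.4942, -0.3461]), array([0.011 , 0.0445]), np.float64(5.4814)]
tabs
  px [382.3 205. ] 167 med [ 0.5592 -0.3334  0.0591] [array([ 0.5604, -0.3343]), array([0.0215, 0.008 ]), np.float64(73.3677)]
  px [359.3 252.3] 153 med [ 0.5413 -0.3942  0.0589] [array([ 0.5419, -0.396 ]), array([0.0219, 0.0083]), np.float64(71.9725)]
tong
  px [293.9 163.5] 282 med [ 0.456  -0.3031  0.024 ] [array([ 0.4575, -0.3038]), array([0.0148, 0.0301]), np.float64(72.461)]
  px [284.3 209.3] 512 med [ 0.4477 -0.3635  0.0236] [array([ 0.4481, -0.3522]), array([0.0616, 0.0408]), np.float64(71.6975)]
  px [293.4 238. ] 20 med [ 0.4615 -0.4002  0.024 ] [array([ 0.4618, -0.3999]), array([0.0028, 0.0177]), np.float64(68.4785)]
pink
  px [299.3 224.5] 144 med [nan nan nan] [array([ 0.4794, -0.3794]), array([0.0287, 0.0369]), np.float64(73.0792)]
yellow
  px [320.1 173.5] 171 med [ 0.4853 -0.3085  0.0304] [array([ 0.4922, -0.3136]), array([0.0303, 0.0232]), np.float64(73.5341)]
  px [383.4 206.9] 23 med [ 0.5605 -0.3349  0.0602] [array([ 0.5611, -0.3349]), array([0.0052, 0.0058]), np.float64(84.1255)]
  px [360.5 254.6] 21 med [ 0.543  -0.3963  0.0602] [array([ 0.5476, -0.4036]), array([0.0054, 0.0246]), np.float64(33.4057)]
blue 1194 ((0.5214745402336121, -0.35382696986198425), (0.125393345952034, 0.10536052286624908), 73.72923278808594) [0.02251269 0.02408721 0.02555355]
```

move_arm(rows=[[[2, -20, 0], -0.6, 0], [[2, -20, 0], 0, 0], [[1, -10, -20], 0, 0], [[0, 0, -35], 0, 0], [[0, 0, -35], 0, 0], [[0, 0, -35], 0, 0], [[0, 0, -35], 0, 0], [[0, 0, -20], 0, 0]])

```text
time_s: 3.58
tool_pos: [0.4958, -0.3492, 0.0715]
eef_rot: [180.0, -0.0, 94.5]
contact_force: [-0.3, -0.1, 0.3]
opening: 0.0425
gripper_force: 0.0
```

move_arm(rows=[[[0, 0, -12], 0, 0], [[0, 0, -10], 0, 0], [[0, 0, 0], 0, 0], [[0, 0, 0], 0, -0.6], [[0, 0, 0], 0, -0.6], [[0, 0, 0], 0, -0.6], [[0, 0, 0], 0, -0.6], [[0, 0, 0], 0, -0.6]])

```text
time_s: 4.25
tool_pos: [0.4958, -0.3496, 0.0513]
eef_rot: [179.9, 0.1, 94.5]
contact_force: [-0.8, -0.0, -0.1]
opening: 0.0169
gripper_force: 0.0
```

move_arm(rows=[[[0, 0, 0], 4, -0.62], [[0, 0, 0], 6, -0.62], [[0, 0, 0], 6, -0.62], [[0, 0, 0], 6, -0.62], [[0, 0, 0], 6, -0.62], [[0, 0, 0], 6, -0.62], [[0, 0, 0], 6, -0.62], [[0, 0, 0], 6, -0.62]])

```text
time_s: 4.92
tool_pos: [0.4956, -0.3492, 0.0508]
eef_rot: [180.0, 0.0, 140.8]
contact_force: [-0.2, 1.7, 0.8]
opening: 0.0162
gripper_force: 1.3
```

move_arm(rows=[[[0, 0, 0], 6, -0.62], [[0, 0, 0], 6, -0.62], [[0, 0, 0], 6, -0.62], [[0, 0, 0], 5, -0.62], [[0, 0, 0], 0, -0.62], [[0, 0, 0], 0, -0.62], [[0, 0, 0], 0, -0.62], [[0, 0, 0], 0, -0.62]])

```text
time_s: 5.58
tool_pos: [0.4956, -0.3494, 0.0508]
eef_rot: [-180.0, 0.0, 163.4]
contact_force: [-0.6, 0.0, 2.4]
opening: 0.016
gripper_force: 1.3
```

move_arm(rows=[[[0, 0, 0], 0, 0], [[0, 0, 0], 0, 0], [[0, 0, 20], 0, 0], [[0, 0, 30], 0, -0.2], [[0, 0, 40], 0, -0.6], [[0, 0, 40], 0, -1], [[0, 0, 0], 0, -1], [[0, 0, 0], 0, -1]])

```text
time_s: 6.25
tool_pos: [0.4965, -0.3502, 0.1832]
eef_rot: [-179.9, 0.3, 163.5]
contact_force: [0.2, -0.9, -1.3]
opening: -0.0001
gripper_force: 0.0
```

```bash
cat >> h.py <<'E'
def comps(W,q,mn=8):
    n,l,st,c=cv2.connectedComponentsWithStats(q.astype(np.uint8))
    for k in range(1,n):
        if st[k,4]>=mn:
            P=W[l==k]; P=P[~np.isnan(P[:,0])]
            print('  px',c[k].round(1),st[k,4],'med',np.median(P,0).round(4),[np.round(v,4) for v in cv2.minAreaRect(P[:,:2].astype(np.float32))])
E
python3 - <<'E'
from h import *
print(readout.state()['tool_pos'])
p,d,m=snap('wrist','w3.png');W=cloud(m,d);z=W[...,2];hsv=cv2.cvtColor(p,cv2.COLOR_RGB2HSV)
near=(abs(W[...,0]-.5)<.1)&(abs(W[...,1]+.36)<.09)
print('bar');comps(W,near&(z>.062)&(z<.08))
print('tabs');comps(W,near&(z>.05)&(z<.0615)&(W[...,0]>.53))
print('pink');comps(W,near&(hsv[...,0]>140)&(hsv[...,0]<172)&(hsv[...,1]>50),40)
E
```

```text
[ 0.49652296 -0.35021469  0.18322676]
bar
  px [324.2 186.4] 817 med [ 0.4926 -0.3483  0.0702] [array([ 0.4945, -0.3489]), array([0.0118, 0.0488]), np.float64(74.0328)]
  px [229.6 239.8] 750 med [ 0.5153 -0.4421  0.0699] [array([ 0.5193, -0.4417]), array([0.0166, 0.0418]), np.float64(89.9743)]
tabs
  px [289.8 243.2] 242 med [ 0.5406 -0.3953  0.0588] [array([ 0.5415, -0.396 ]), array([0.0215, 0.0066]), np.float64(73.7973)]
  px [358.5 243.6] 259 med [ 0.5587 -0.3344  0.0588] [array([ 0.5608, -0.3351]), array([0.0215, 0.0093]), np.float64(73.3828)]
pink
  px [287.6 158.3] 308 med [ 0.4666 -0.3764  0.0299] [array([ 0.48  , -0.3782]), array([0.0294, 0.0369]), np.float64(74.2425)]
```

View pics/w3.png

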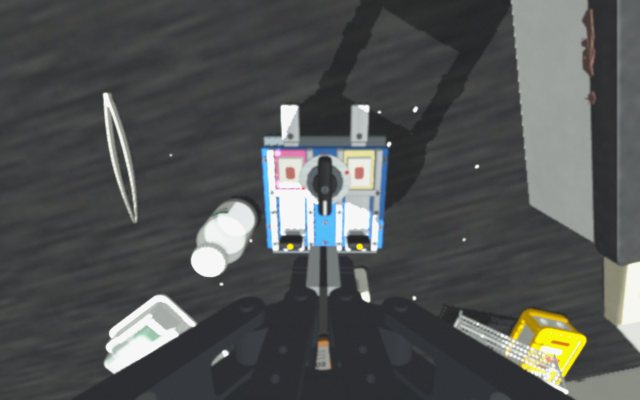

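The picture shows the bar at (324,186) along the holder's axis, so the handle is open. Both blocks are in place at (290,165) and (360,170), with the right tab at (290,243). Next I go behind the right tab.

move_arm(rows=[[[25, -20, 0], 0, -1], [[25, -20, 0], 0, -1], [[18, -13, -15], 0, -1], [[0, 0, -30], 0, -1], [[0, 0, -30], 0, -1], [[0, 0, -30], 0, -1], [[0, 0, -20], 0, -1], [[0, 0, -10], 0, -1]])

```text
time_s: 6.97
tool_pos: [0.5609, -0.4001, 0.0392]
eef_rot: [179.8, -0.5, 163.5]
contact_force: [-1.3, 0.1, 0.4]
opening: 0.0001
gripper_force: 0.0
```

move_arm(rows=[[[0, 0, 0], 0, -1], [[-2, 0.6, 0], 0, -1], [[-3, 0.9, 0], 0, -1], [[-2, 0.6, 0], 0, -1], [[-2, 0.6, 0], 0, -1], [[-2, 0.6, 0], 0, -1], [[0, 0, 0], 0, -1], [[0, 0, 0], 0, -1]])

```text
time_s: 7.63
tool_pos: [0.5532, -0.3996, 0.0467]
eef_rot: [-179.9, 0.1, 163.5]
contact_force: [3.4, -0.9, 1.2]
opening: -0.0
gripper_force: 1.6
```

move_arm(rows=[[[-3, 0.9, 0], 0, -1], [[-4, 1.2, 0], 0, -1], [[-5, 1.5, 0], 0, -1], [[-5, 1.5, 0], 0, -1], [[-5, 1.5, 0], 0, -1], [[-5, 1.5, 0], 0, -1], [[-4, 1.2, 0], 0, -1], [[-2, 0.6, 0], 0, -1]])

```text
time_s: 8.3
tool_pos: [0.5212, -0.39, 0.0462]
eef_rot: [-179.9, 0.4, 163.5]
contact_force: [16.7, -4.5, -2.1]
opening: -0.0001
gripper_force: 8.8
```

move_arm(rows=[[[-0.5, 0, 0], 0, -1], [[0, 0, 0], 0, -1], [[0, 0, 0], 0, -1], [[0, 0, 0], 0, -1], [[0, 0, 0], 0, -1], [[0, 0, 0], 0, -1], [[0, 0, 0], 0, -1], [[0, 0, 0], 0, -1]])

```text
time_s: 8.97
tool_pos: [0.5213, -0.39, 0.0461]
eef_rot: [-179.9, 0.4, 163.5]
contact_force: [12.6, -3.5, -0.4]
opening: 0.0001
gripper_force: 6.6
```

Run:
```python
from h import *
print(readout.state()['tool_pos'])
p,d,m=snap('wrist','w4.png');W=cloud(m,d);z=W[...,2];hsv=cv2.cvtColor(p,cv2.COLOR_RGB2HSV)
near=(abs(W[...,0]-.48)<.12)&(abs(W[...,1]+.36)<.09)
print('tabs');comps(W,near&(z>.05)&(z<.0615)&(W[...,0]>.5))
print('pink');comps(W,near&(hsv[...,0]>140)&(hsv[...,0]<172)&(hsv[...,1]>50),40)
```

```text
[ 0.52132343 -0.39001663  0.04614527]
tabs
  px [422.2 206.1] 84 med [ 0.5027 -0.3373  0.0507] [array([ 0.5042, -0.3379]), array([0.008 , 0.0078]), np.float64(1.2077)]
  px [377.4 224.3] 203 med [ 0.5044 -0.3593  0.0514] [array([ 0.5066, -0.3608]), array([0.0059, 0.0145]), np.float64(78.1262)]
  px [322.8 247.9] 1365 med [ 0.507  -0.3854  0.0591] [array([ 0.5095, -0.3865]), array([0.027 , 0.0125]), np.float64(72.6702)]
  px [219.5 276. ] 840 med [ 0.5083 -0.4366  0.0562] [array([ 0.5117, -0.4376]), array([0.0294, 0.0069]), np.float64(26.0288)]
  px [452.  308.3] 992 med [ 0.5577 -0.3346  0.0582] [array([ 0.5597, -0.3347]), array([0.0224, 0.008 ]), np.float64(73.5899)]
pink
  px [324.4  99. ] 1835 med [ 0.4458 -0.3662  0.0298] [array([ 0.4457, -0.3675]), array([0.0356, 0.0435]), np.float64(73.2844)]
```

move_arm(rows=[[[5, -1.5, 0], 0, -1], [[10, -3, 0], 0, -1], [[10, -3, 0], 0, -1], [[10, -3, 0], 0, -1], [[8, -2.5, 0], 0, -1], [[0, 0, 20], 0, -1], [[0, 0, 40], 0, -1], [[0, 0, 30], 0, -1]])

```text
time_s: 9.68
tool_pos: [0.5602, -0.4011, 0.1352]
eef_rot: [179.9, -0.3, 163.5]
contact_force: [0.5, -1.5, 1.1]
opening: 0.0002
gripper_force: 0.0
```

move_arm(rows=[[[0, 0, 0], 0, -0.5], [[-25, 7, 0], 0, 0.06], [[-35, 9, 0], 0, 0.06], [[-35, 10, 0], 0, 0.06], [[-30, 10, 0], 0, 0.06], [[0, 0, 0], 0, 0.06], [[0, 0, 0], 0, 0.06], [[0, 0, 0], 0, 0.06]])

```text
time_s: 10.35
tool_pos: [0.4368, -0.3661, 0.1353]
eef_rot: [180.0, -0.0, 163.5]
contact_force: [1.1, -0.4, 1.0]
opening: 0.0454
gripper_force: 0.0
```

Run:
```python
from h import *
s=readout.state();print(s['tool_pos'],s['eef_rot'],s['opening'])
p,d,m=snap('wrist','w5.png');W=cloud(m,d);z=W[...,2];hsv=cv2.cvtColor(p,cv2.COLOR_RGB2HSV)
near=(abs(W[...,0]-.48)<.12)&(abs(W[...,1]+.36)<.09)
print('tabs');comps(W,near&(z>.05)&(z<.0615)&(W[...,0]>.53),60)
print('pink');comps(W,near&(hsv[...,0]>140)&(hsv[...,0]<172)&(hsv[...,1]>50),40)
print('wax');comps(W,near&(z>.0325)&(z<.037)&(W[...,0]<.47),60)
```

```text
[ 0.43676108 -0.36614962  0.13532041] [ 1.79978111e+02 -3.42247629e-02  1.63498598e+02] 0.045438045365867936
tabs
  px [324.2 326.4] 350 med [ 0.5402 -0.3953  0.0581] [array([ 0.5415, -0.3959]), array([0.022 , 0.0077]), np.float64(74.9463)]
pink
  px [325.9 192.7] 517 med [ 0.4327 -0.361   0.0296] [array([ 0.4469, -0.3673]), array([0.0341, 0.0396]), np.float64(72.6035)]
wax
  px [324. 208.] 887 med [ 0.4461 -0.3679  0.035 ] [array([ 0.4466, -0.368 ]), array([0.0228, 0.0285]), np.float64(72.8939)]
  px [302.4 233. ] 123 med [ 0.4626 -0.3914  0.0345] [array([ 0.4632, -0.3916]), array([0.0059, 0.0153]), np.float64(72.6011)]
```

View pics/w5.png

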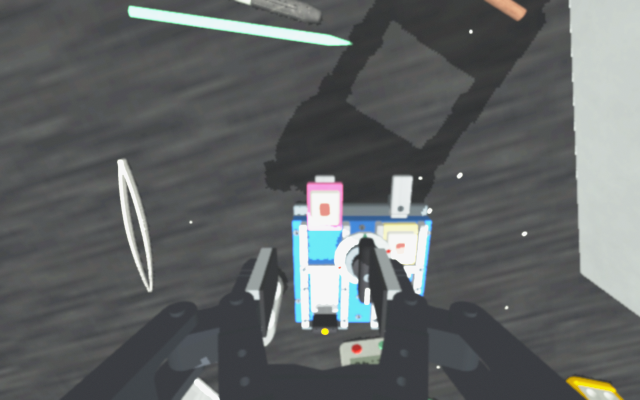

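The picture shows the pink block out on its tongue at (325,203), the right tab sprung back at (325,320), and the yellow block in its bay at (402,245). I go down to grip.

move_arm(rows=[[[1, 1, -20], 0, 0.06], [[0, 0, -30], 0, 0.06], [[0, 0, -25], 0, 0.06], [[0, 0, -20], 0, 0.06], [[0, 0, -12], 0, 0.06], [[0, 0, -5], 0, 0.06], [[0, 0, 0], 0, 0.06], [[0, 0, 0], 0, -0.2]])

```text
time_s: 11.07
tool_pos: [0.4387, -0.3654, 0.0236]
eef_rot: [-180.0, 0.0, 163.6]
contact_force: [0.1, 0.6, -0.8]
opening: 0.035
gripper_force: 0.0
```

move_arm(rows=[[[0, 0, 0], 0, -0.3], [[0, 0, 0], 0, -0.5], [[0, 0, 0], 0, -1], [[0, 0, 0], 0, -1], [[0, 0, 0], 0, -1], [[0, 0, 0], 0, -1], [[0, 0, 0], 0, -1], [[0, 0, 0], 0, -1]])

```text
time_s: 11.73
tool_pos: [0.4388, -0.3658, 0.0248]
eef_rot: [-179.9, 0.1, 163.5]
contact_force: [0.8, 0.4, 6.1]
opening: 0.026
gripper_force: 59.7
```

move_arm(rows=[[[0, 0, 4], 0, -1], [[0, 0, 10], 0, -1], [[0, 0, 20], 0, -1], [[0, 0, 30], 0, -1], [[0, 0, 30], 0, -1], [[0, 0, 0], 0, -1], [[0, 0, 0], 0, -1], [[0, 0, 0], 0, -1]])

```text
time_s: 12.4
tool_pos: [0.4376, -0.3648, 0.1174]
eef_rot: [180.0, -0.0, 163.5]
contact_force: [0.3, -0.7, -0.9]
opening: 0.026
gripper_force: 59.1
```

Run:
```python
from h import *
s=readout.state();print(s['tool_pos'],s['eef_rot'],s['opening'],s['gripper_force'])
p,d,m=snap('wrist','w6.png');W=cloud(m,d);z=W[...,2];hsv=cv2.cvtColor(p,cv2.COLOR_RGB2HSV)
q=(hsv[...,0]>140)&(hsv[...,0]<172)&(hsv[...,1]>50); q[:150]=0
comps(W,q,40)
ys,xs=np.where(q&(z>.08)); 
P=W[q&(z>.08)]; A=np.c_[P[:,:2]-P[:,:2].mean(0),np.ones(len(P))]; print(len(P),np.linalg.lstsq(A,P[:,2],rcond=None)[0])
c=p[150:400,200:450]; cv2.imwrite('pics/c6.png',cv2.resize(c,None,fx=2.2,fy=2.2)[:,:,::-1])
```

```text
[ 0.43763418 -0.36480361  0.11744676] [ 1.79983121e+02 -2.65536985e-02  1.63524156e+02] 0.025988042825368176 59.06513214111328
  px [323.1 266.5] 1441 med [ 0.4313 -0.3634  0.1226] [array([ 0.447 , -0.3632]), array([0.0362, 0.0407]), np.float64(72.6154)]
1434 [0.0545874  0.02576984 0.12283387]
```

View pics/c6.png

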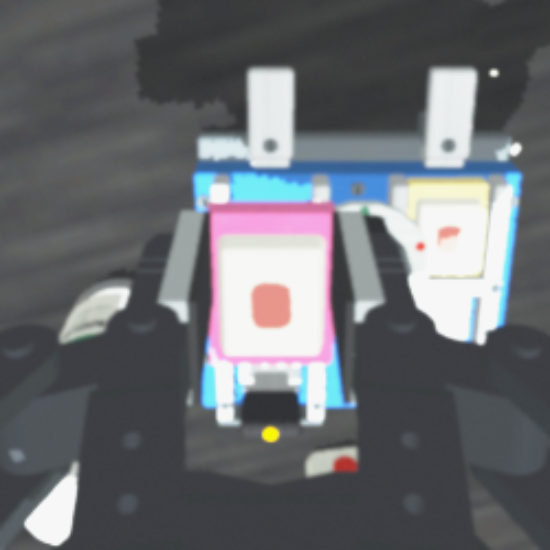

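The crop shows the block held level between the pads by its pink base. The underside is about 0.7 mm below TCP, and the block centre is about 8.5 mm towards −tool x. I now carry it over the lamp to the plate.

move_arm(rows=[[[0, 0, 25], 0, -1], [[0, 0, 40], 0, -1], [[0, 0, 40], 0, -1], [[0, 0, 40], 0, -1], [[0, 0, 40], 0, -1], [[0, 0, 40], 0, -1], [[0, 0, 20], 0, -1], [[0, 20, 0], 0, -1]])

```text
time_s: 13.12
tool_pos: [0.4386, -0.3482, 0.366]
eef_rot: [-179.7, 0.3, 163.4]
contact_force: [-0.0, -0.0, 0.1]
opening: 0.0262
gripper_force: 59.2
```

move_arm(rows=[[[0, 40, 0], 0, -1], [[0, 40, 0], 0, -1], [[0, 40, 0], 0, -1], [[0, 40, 0], 0, -1], [[0, 40, 0], 0, -1], [[0, 40, 0], 0, -1], [[0, 40, 0], 0, -1], [[0, 40, 0], 0, -1]])

```text
time_s: 13.78
tool_pos: [0.4372, -0.0233, 0.3613]
eef_rot: [-180.0, -0.2, 163.5]
contact_force: [0.9, 0.9, -0.4]
opening: 0.0264
gripper_force: 59.2
```

move_arm(rows=[[[0, 40, 0], 2, -1], [[0, 40, 0], 2, -1], [[0, 40, 0], 2, -1], [[0, 40, 0], 2, -1], [[0, 40, 0], 2, -1], [[0, 40, 0], 0, -1], [[0, 40, 0], 0, -1], [[0, 40, 0], 0, -1]])

```text
time_s: 14.45
tool_pos: [0.4373, 0.2968, 0.361]
eef_rot: [-179.9, -0.1, 173.5]
contact_force: [1.1, -0.0, 0.7]
opening: 0.0262
gripper_force: 59.2
```

move_arm(rows=[[[0, 40, 0], 0, -1], [[0, 40, 0], 0, -1], [[2, 31, 0], 0, -1], [[0, 0, -30], 0, -1], [[0, 0, -40], 0, -1], [[0, 0, -40], 0, -1], [[0, 0, -40], 0, -1], [[0, 0, -20], 0, -1]])

```text
time_s: 15.12
tool_pos: [0.4373, 0.4041, 0.1856]
eef_rot: [-179.6, -0.5, 173.5]
contact_force: [-0.3, 0.1, -0.1]
opening: 0.0261
gripper_force: 59.2
```

Run:
```python
from h import *
s=readout.state();print(s['tool_pos'],s['eef_rot'],s['opening'],s['gripper_force'])
p,d,m=snap('wrist','w7.png');W=cloud(m,d);z=W[...,2];hsv=cv2.cvtColor(p,cv2.COLOR_RGB2HSV)
q=(hsv[...,0]>140)&(hsv[...,0]<172)&(hsv[...,1]>50); q[:150]=0
comps(W,q&(z>.1),40)
r=(abs(W[...,0]-.43)<.14)&(abs(W[...,1]-.385)<.1)
print('plate');comps(W,r&(z>.013)&(z<.02),1000)
print('blocks');comps(W,r&(z>.022)&(z<.034),100)
```

```text
[0.43730888 0.4040738  0.18557007] [-179.5931902    -0.45406417  173.53588249] 0.026105710559601317 59.23445105552673
  px [323.  271.3] 1547 med [0.4315 0.4045 0.1906] [array([0.446 , 0.4033]), array([0.0284, 0.0412]), np.float64(82.8839)]
plate
  px [306.8 155.6] 23411 med [0.4155 0.393  0.0181] [array([0.4356, 0.3863]), array([0.1438, 0.2028]), np.float64(83.7516)]
blocks
  px [287.5 120.2] 1356 med [0.3786 0.377  0.028 ] [array([0.3796, 0.3764]), array([0.0286, 0.0403]), np.float64(67.7798)]
  px [400.1 201.7] 107 med [0.4675 0.4756 0.0279] [array([0.4713, 0.4758]), array([0.0058, 0.0248]), np.float64(57.0737)]
  px [269.2 231. ] 977 med [0.4863 0.3422 0.028 ] [array([0.4889, 0.3412]), array([0.04  , 0.0298]), np.float64(68.7713)]
```

View pics/w7.png

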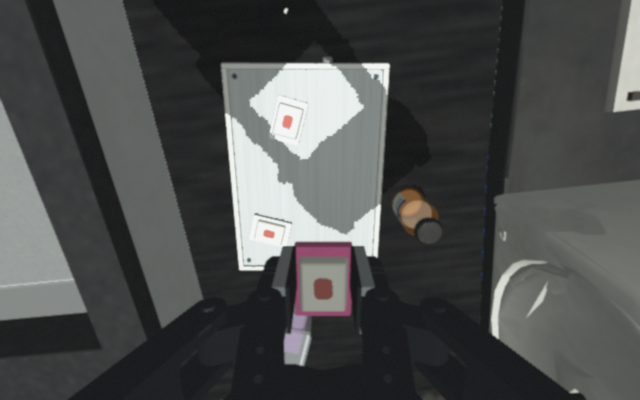

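The picture shows the held block at (323,280) and the plate below with a clear spot. The chilled blocks are at (288,120) and (269,231). I lower here, shifted slightly away from block 1.

move_arm(rows=[[[-3, 3, -30], 0, -1], [[0, 0, -40], 0, -1], [[0, 0, -40], 0, -1], [[0, 0, -30], 0, -1], [[0, 0, -15], 0, -1], [[0, 0, -8], 0, -1], [[0, 0, 0], 0, -1], [[0, 0, 0], 0, -1]])

```text
time_s: 15.83
tool_pos: [0.4375, 0.4092, 0.0301]
eef_rot: [180.0, 0.0, 173.5]
contact_force: [1.0, 0.0, -0.5]
opening: 0.026
gripper_force: 59.2
```

move_arm(rows=[[[0, 0, -2], 0, -1], [[0, 0, -2], 0, -1], [[0, 0, -1.5], 0, -1], [[0, 0, 0], 0, -1], [[0, 0, 0], 0, -1], [[0, 0, 0], 0, -1], [[0, 0, 0], 0, -1], [[0, 0, 0], 0, -1]])

```text
time_s: 16.5
tool_pos: [0.437, 0.4089, 0.0241]
eef_rot: [180.0, 0.0, 173.5]
contact_force: [0.1, 0.1, -0.2]
opening: 0.026
gripper_force: 59.2
```

move_arm(rows=[[[0, 0, -1.5], 0, -1], [[0, 0, -1], 0, -1], [[0, 0, -1], 0, -1], [[0, 0, -0.5], 0, -1], [[0, 0, -0.5], 0, -1], [[0, 0, 0], 0, -1], [[0, 0, 0], 0, -1], [[0, 0, 0], 0, -1]])

```text
time_s: 17.17
tool_pos: [0.437, 0.4089, 0.0195]
eef_rot: [180.0, 0.0, 173.5]
contact_force: [-0.2, 0.5, -0.6]
opening: 0.0261
gripper_force: 59.2
```

move_arm(rows=[[[0, 0, -0.5], 0, -1], [[0, 0, -0.5], 0, -1], [[0, 0, -0.5], 0, -1], [[0, 0, 0], 0, -1], [[0, 0, 0], 0, -1], [[0, 0, 0], 0, -1], [[0, 0, 0], 0, -1], [[0, 0, 0], 0, -1]])

```text
time_s: 17.83
tool_pos: [0.4371, 0.409, 0.0188]
eef_rot: [180.0, 0.0, 173.5]
contact_force: [-2.2, -2.1, 5.6]
opening: 0.0264
gripper_force: 59.9
```

move_arm(rows=[[[0, 0, -0.3], 0, -1], [[0, 0, 0], 0, -1], [[0, 0, 0], 0, -1], [[0, 0, 0], 0, -0.37], [[0, 0, 0], 0, -0.34], [[0, 0, 0], 0, -0.3], [[0, 0, 0], 0, -0.25], [[0, 0, 0], 0, -0.18]])

```text
time_s: 18.5
tool_pos: [0.4369, 0.4088, 0.0174]
eef_rot: [-180.0, -0.0, 173.5]
contact_force: [1.0, 0.2, 0.2]
opening: 0.0347
gripper_force: 0.0
```

move_arm(rows=[[[0, 0, 0], 0, -0.15], [[0, 0, 0], 0, -0.15], [[0, 0, 5], 0, -0.15], [[0, 0, 15], 0, -0.15], [[0, 0, 30], 0, -0.15], [[0, 0, 40], 0, -0.1], [[0, 0, 40], 0, 0], [[0, 0, 40], 0, 0]])

```text
time_s: 19.17
tool_pos: [0.4367, 0.4086, 0.1897]
eef_rot: [-180.0, -0.0, 173.5]
contact_force: [0.2, 0.9, -1.2]
opening: 0.0428
gripper_force: 0.0
```

Run:
```python
from h import *
s=readout.state();print(s['tool_pos'],s['eef_rot'],s['opening'],s['gripper_force'])
p,d,m=snap('wrist','w8.png');W=cloud(m,d);z=W[...,2];hsv=cv2.cvtColor(p,cv2.COLOR_RGB2HSV)
r=(abs(W[...,0]-.43)<.14)&(abs(W[...,1]-.385)<.1)
q=r&(hsv[...,0]>140)&(hsv[...,0]<172)&(hsv[...,1]>50)
comps(W,q,40)
print('blocks');comps(W,r&(z>.0215)&(z<.034),100)
P=W[r&(abs(W[...,0]-.445)<.009)&(abs(W[...,1]-.408)<.008)]; A=np.c_[P[:,:2]-P[:,:2].mean(0),np.ones(len(P))]; print(len(P),np.linalg.lstsq(A,P[:,2],rcond=None)[0])
```

```text
[0.43665295 0.40859633 0.1897251 ] [-1.79990917e+02 -1.48195501e-02  1.73526069e+02] 0.04275607545114865 0.0
  px [323.2 181.8] 461 med [0.438  0.4085 0.024 ] [array([0.4466, 0.4079]), array([0.0279, 0.0414]), np.float64(84.7184)]
blocks
  px [282.  119.8] 1330 med [0.3786 0.3771 0.028 ] [array([0.3796, 0.3764]), array([0.0286, 0.0402]), np.float64(67.85)]
  px [323.  183.9] 1122 med [0.4442 0.4079 0.0279] [array([0.4461, 0.4078]), array([0.0285, 0.0403]), np.float64(83.1765)]
  px [393.6 200.1] 107 med [0.4674 0.4753 0.0287] [array([0.4715, 0.4758]), array([0.0064, 0.0256]), np.float64(58.516)]
  px [264.7 229.2] 975 med [0.4864 0.3424 0.0278] [array([0.4885, 0.3414]), array([0.0401, 0.0291]), np.float64(69.0564)]
284 [ 0.01235509 -0.01552838  0.02920647]
```

The block lies flat at (0.446, 0.408) and the other blocks haven't moved. Now back to the handle.

move_arm(rows=[[[0, 0, 30], 0, 0], [[0, 0, 40], 0, 0], [[0, 0, 40], 0, 0], [[0, 0, 40], 0, 0], [[0, 0, 22], 0, 0], [[0, -40, 0], -2, 0], [[0, -40, 0], -2, 0], [[0, -40, 0], -2, 0]])

```text
time_s: 19.88
tool_pos: [0.4366, 0.2879, 0.3598]
eef_rot: [180.0, 0.0, 167.5]
contact_force: [0.2, -0.4, -0.0]
opening: 0.0427
gripper_force: 0.0
```

move_arm(rows=[[[0, -40, 0], -2, 0], [[0, -40, 0], -2, 0], [[0, -40, 0], 0, 0], [[0, -40, 0], 0, 0], [[0, -40, 0], 0, 0], [[0, -40, 0], 0, 0], [[0, -40, 0], 0, 0], [[0, -40, 0], 0, 0]])

```text
time_s: 20.55
tool_pos: [0.4364, -0.0329, 0.36]
eef_rot: [180.0, 0.1, 163.5]
contact_force: [1.7, -0.1, 0.5]
opening: 0.0427
gripper_force: 0.0
```

move_arm(rows=[[[7, -40, 0], 0, 0], [[8, -40, 0], 0, 0], [[8, -40, 0], 0, 0], [[8, -40, 0], 0, 0], [[8, -40, 0], 0, 0], [[8, -40, 0], 0, 0], [[8, -40, 0], 0, 0], [[3, -38, 0], 0, 0]])

```text
time_s: 21.22
tool_pos: [0.4952, -0.3513, 0.3594]
eef_rot: [180.0, 0.0, 163.5]
contact_force: [0.6, 0.1, 0.5]
opening: 0.0429
gripper_force: 0.0
```

move_arm(rows=[[[0, 0, -30], 0, 0], [[0, 0, -40], 0, 0], [[0, 0, -40], 0, 0], [[0, 0, -40], 0, 0], [[0, 0, -40], 0, 0], [[0, 0, -30], 0, 0], [[0, 0, 0], 0, 0], [[0, 0, 0], 0, 0]])

```text
time_s: 21.88
tool_pos: [0.4946, -0.3487, 0.139]
eef_rot: [179.9, -0.2, 163.5]
contact_force: [-0.1, -0.6, 1.0]
opening: 0.0426
gripper_force: 0.0
```

Well aligned at (0.4946, −0.3487). Down, close to 16 mm, turn back.

move_arm(rows=[[[0, 0, -35], 0, 0], [[0, 0, -30], 0, 0], [[0, 0, -17], 0, 0], [[0, 0, -6], 0, 0], [[0, 0, 0], 0, -0.4], [[0, 0, 0], 0, -0.62], [[0, 0, 0], 0, -0.62], [[0, 0, 0], 0, -0.62]])

```text
time_s: 22.55
tool_pos: [0.496, -0.35, 0.0538]
eef_rot: [-179.9, 0.2, 163.5]
contact_force: [0.5, 0.9, -0.5]
opening: 0.0165
gripper_force: 0.0
```

move_arm(rows=[[[0, 0, 0], 0, -0.62], [[0, 0, 0], -4, -0.62], [[0, 0, 0], -6, -0.62], [[0, 0, 0], -6, -0.62], [[0, 0, 0], -6, -0.62], [[0, 0, 0], -6, -0.62], [[0, 0, 0], -6, -0.62], [[0, 0, 0], -6, -0.62]])

```text
time_s: 23.22
tool_pos: [0.4952, -0.3487, 0.0525]
eef_rot: [180.0, -0.0, 123.2]
contact_force: [0.2, 2.5, 1.6]
opening: 0.0163
gripper_force: 2.2
```

move_arm(rows=[[[0, 0, 0], -6, -0.62], [[0, 0, 0], -6, -0.62], [[0, 0, 0], -6, -0.62], [[0, 0, 0], -6, -0.62], [[0, 0, 0], -5, -0.62], [[0, 0, 0], 0, -0.62], [[0, 0, 0], 0, -0.62], [[0, 0, 0], 0, -0.62]])

```text
time_s: 23.88
tool_pos: [0.4951, -0.3492, 0.052]
eef_rot: [180.0, 0.0, 94.7]
contact_force: [-0.5, -0.2, 0.5]
opening: 0.0162
gripper_force: 0.0
```

move_arm(rows=[[[0, 0, 0], 0, -0.3], [[0, 0, 0], 0, 0], [[0, 0, 5], 0, 0], [[0, 0, 20], 0, 0], [[0, 0, 30], 0, 0], [[0, 10, 40], 0, 0], [[0, 20, 30], 0, 0], [[0, 20, 20], 0, 0]])

```text
time_s: 24.55
tool_pos: [0.4957, -0.2997, 0.2006]
eef_rot: [179.8, 0.2, 94.5]
contact_force: [0.4, 0.1, 0.4]
opening: 0.0424
gripper_force: 0.0
```

Run:
```python
from h import *
print(readout.state()['tool_pos'])
p,d,m=snap('wrist','w9.png');W=cloud(m,d);z=W[...,2];hsv=cv2.cvtColor(p,cv2.COLOR_RGB2HSV)
near=(abs(W[...,0]-.5)<.1)&(abs(W[...,1]+.36)<.09)
print('bar');comps(W,near&(z>.062)&(z<.08),60)
print('tabs');comps(W,near&(z>.05)&(z<.0615)&(W[...,0]>.53),30)
print('yellow');comps(W,near&(hsv[...,0]>20)&(hsv[...,0]<35)&(hsv[...,1]>40)&(hsv[...,2]>150),60)
```

```text
[ 0.49570924 -0.29970833  0.20059622]
bar
  px [317.3 232. ] 611 med [ 0.4946 -0.3453  0.0701] [array([ 0.4945, -0.3482]), array([0.0113, 0.0495]), np.float64(4.5138)]
  px [334.1 318.3] 667 med [ 0.5187 -0.4418  0.0699] [array([ 0.5199, -0.4412]), array([0.0406, 0.0172]), np.float64(0.3229)]
tabs
  px [385.5 219.6] 229 med [ 0.5591 -0.3333  0.059 ] [array([ 0.5603, -0.3346]), array([0.0221, 0.0082]), np.float64(72.7166)]
  px [359.5 273.1] 188 med [ 0.5412 -0.3942  0.059 ] [array([ 0.5423, -0.3958]), array([0.0216, 0.008 ]), np.float64(72.4086)]
  px [348.3 308.3] 47 med [ 0.5346 -0.4393  0.0554] [array([ 0.5354, -0.4406]), array([0.0019, 0.0133]), np.float64(44.773)]
yellow
  px [314.9 183.6] 245 med [ 0.4856 -0.3076  0.0302] [array([ 0.4956, -0.3149]), array([0.0305, 0.0311]), np.float64(73.8035)]
```

```bash
python3 -c "
from bench import workorder
print(workorder.job_done())"
```

```text
the job is handed in; nothing more can be done
None
```

The job is handed in at about 25 s of the 72 s limit, with no verdict returned: the pink block lies flat, wax up, on a clear spot of the cold plate, the handle is back at locked, both ejector tabs are sprung back, and the yellow and chilled blocks measured where they started.

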